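# Unlock and pull out the red parts drawer

## Task

I need the bushing that is in the red drawer of the little two-drawer cabinet: clear the green grease tin out of the way of the drawer, keeping it upright on the worktop, slide the lock bar along its channel until it no longer bars the red drawer, and pull the red drawer out all the way to its stop. The bushing stays in the drawer, the lock bar stays in its channel, the blue drawer stays shut, the drawer must not run into the tin, and the netted part, the crank and the red plug are to be left where they are.

Things in the scene. Friction and masses are not known exactly. Their poses are not given: they have to be found in the camera images.
- plinth: Fixed grey cabinet base, 254 mm wide (y), 24 mm high. Origin on the worktop, mid-width, in the plane of the closed drawer fronts; x into the cabinet (drawers come out along -x), y along its width. Drawer units stand on it at y = +62.5 and -62.5 mm, either colour on either side. Cabinet spans x = 0 to 120 mm, roof at z = 71 mm. The lock channel with its lip stands in front, x = -23 to 0, 24 mm high
- red_unit: Fixed housing of the red drawer, 124 mm wide. Origin in the plane of the closed drawer front, in the middle of the drawer's width, 24 mm above the worktop (on the plinth); axes parallel to those of the plinth
- blue_unit: Fixed housing of the blue drawer, built and described like the red one
- red_drawer_edge (a point): Middle of the upper edge of the red drawer's front panel; moves with it. The panel is 118 mm wide, 6 to 7 mm thick, from 28 to 101.5 mm above the worktop, its top a steel roll: the edge stands 30 mm above the cabinet roof, so closed fingers can hook it from behind, over the roof, and draw it out. The tray behind the panel is 108 mm wide and lower than the roof
- red_drawer (a joint): How far the red drawer is out, in m: 0 shut, 0.095 at its stop. It runs with about 2 N of friction, needs somewhat more when moved fast, and stays where it is left
- blue_drawer (a joint): The same for the blue drawer, which starts shut and must stay shut
- lock_post (a point): Top of the lock bar's brass thumb post: vertical, 12 mm thick, from 41 to 84 mm above the worktop, at the middle of the bar's length and 24 mm in front (-x) of the bar's middle plane, about 33 mm in front of the drawer fronts. An arm at 41 to 49 mm height joins it to the bar. Pushed sideways at the post, the greased bar slides easily along y
- lock_bar: Loose dark steel bar, 14 x 90 x 45 mm (x, y, z), 0.25 kg; origin mid-underside, axes as the plinth's. It stands in an open-topped channel on the plinth (x = -18 to 0 mm, y = -127 to 127 mm, floor z = 10 mm, end caps), its top at z = 55 mm, in front of the red drawer's lower part. Slid along y to the end cap on the blue side it clears the red drawer by 40 mm
- tin: Round grease tin, green with a pale lid, loose: diameter 67 mm, height 38 mm, about 0.16 kg, standing in front of the red drawer. Origin in the middle of its underside. The drawer front would hit its upper 10 mm
- bushing: Flanged bronze-coloured bushing, 44 mm wide and 28 mm high, standing in the red drawer. Origin in the middle of its underside
- netted: Bystander, loose: round part in a blue net, diameter 92 mm, height 41 mm, standing well to one side in front of the cabinet. Origin in the middle of its underside
- crank: Bystander, loose: pale grey metal crank with two upright bosses, within 40 mm of its origin, height 50 mm, standing well to the other side. Origin in the middle of its underside
- plug: Bystander, loose: red plastic plug, diameter 38 mm, height 18 mm, standing in front of the blue drawer and farther from the cabinet, so that the tin can pass between it and the cabinet. Origin in the middle of its underside

How it is judged:
By the outcome, as a careful person would: the job done as asked, in the order asked, and still so for the second after the job is handed in, with the robot touching nothing.
It also fails if it takes over 45 s, if anything falls off the work surface, if the arm or the gripper's body presses on something with over 40 N, if the wrist force passes 120 N, or if a joint passes its speed limit or range.

## Robot

A 6-joint arm with a two-finger parallel gripper is mounted at the origin on a cart in front of the work surface, level with it; the furniture and walls round the work are solid. World frame = base frame: x ahead of the robot, y to its left, z up, the work surface at z = 0. Lengths are in mm, angles in rad, forces in N, time in s.
With the tool pointing down it reaches from about 300 to 775 mm from the base axis. Payload 14.6 kg.
Tool frame: the origin (TCP) lies between the finger pads; the fingertips stand 11 mm ahead of it and the grasp point (between the pads) lies 8 mm behind it; z points along the fingers, y is the line along which they close (so a half turn about z gives the same grasp; the last joint's range is limited). The gripper opens to 94 mm and grips with 3 to 60 N. Pads are 16 mm wide; open, the fingers measure 119 mm over their backs; the gripper's body (75 mm by 177 mm) begins 78 mm behind the grasp point.
Start: joints at [1.218, 0.3, 1.521, -0, 1.321, -0.067], TCP at [155.056, 527.681, 216.446] pointing down, gripper open.
Joint ranges: [-3.03, 3.03], [-0.79, 2.21], [0.23, 2.52], [-1.04, 4.18], [0, 3.07], [-2.55, 2.55]. Speed limits (rad/s): [2.22, 2.22, 2.57, 3.14, 3.14, 3.14].

## Interface

Orientations are given as a unit quaternion [x, y, z, w].
In Python, from station import manip, imaging gives the robot as it stands (manip), with the cameras (imaging).
- The arm moves only by the tool send_path, called after "Request:" as a command line: name --argument value ..., lists and objects as JSON in quotes. Schema: {"type":"object","properties":{"deltas":{"type":"array","items":{"type":"object","properties":{"trans":{"type":"array","items":{"type":"number"},"minItems":3,"maxItems":3},"twist":{"type":"number"}},"additionalProperties":false},"minItems":1,"maxItems":12},"aperture":{"type":"number"},"grip_force":{"type":"number"},"only":{"type":"string"},"quiet":{"type":"boolean"},"lines":{"type":"string"}},"required":["deltas"],"additionalProperties":false}. deltas is a list of rows, 1 to 12 of them, each an object with the fields trans (a list: dx, dy, dz in mm), twist (a turn about the tool's z in rad); a field left out counts as zero; each row is the pose to reach, as a shift and turn from the pose commanded when the call began, along the tool's axes at that moment; what a row does not reach only later rows make up. A row lasts 1/12 s, in which the tool goes at most 41.7 mm and 0.125 rad, less where a joint would pass 70% of its speed; a pose out of reach is approached as far as the arm can. aperture is the opening from 0.0 (shut) to 1.0 (fully open), set as the call begins (left out keeps the last). The fingers move at their own pace and stop on an object; grip_force is the grip in N (left out, the last holds). Time passes only in rows, so rows that do not move let the fingers close. The tool returns the time, the measured TCP pose, the force, the opening and the grip force at its end. only (a regular expression) keeps the lines of the reply that match it, lines (a string "A,B") keeps lines A to B, and quiet returns only ok. Input that does not fit is refused with a message, and nothing moves.
- manip.get_obs(): the state, without advancing time (a new reading comes with each control period).
- imaging.snapshot(name): name is "scene" or "top"; returns a dict with "pixels" (480x640x3 uint8, red, green, blue), "fx", "fy", "cx", "cy" (pixels), "extrinsics" (4x4, takes a point from world to camera coordinates). Camera axes: x right, y down, z forward; pixel columns grow to the right and rows downward; lengths in mm; the calibration is good to about 2 mm. A picture is of the moment at which its call begins. There is no depth.
- manip.finish_job(): hands the job in; it is judged then, once.
The state is a dict: "t": time; "joints": joint angles; "joint_velocities": joint speeds; "tau": joint torques, N m; "ee_pos": TCP position; "eef_rot": TCP orientation; "force": force on the tool from outside, world axes, zero at the start; "torque": the same for the moment, N m; "opening": opening from 0.0 (shut) to 1.0 (fully open); "grip_force": force on a finger pad.
Only numpy, scipy, OpenCV 4.12 (cv2) and the standard library are available. Lean on these libraries where they do the work, as an engineer would, in place of code of your own. Each camera call takes 0.05 s, during which the arm holds its last target. There are 200 camera calls.

## Working session

There is one attempt and no reset: what is moved stays moved. The work goes in short steps, Python scripts to look and compute and a tool call to move; the robot and the scene stay as the last step left them, time stands still between calls to the robot, and variables do not carry over. Pictures are saved under pics/ and viewed, at most 10 in all, crops included, and the job is handed in when it is done.

```bash
ls; mkdir -p pics; python3 - <<'E'
from station import manip, imaging
import cv2,numpy as np
np.set_printoptions(precision=3,suppress=True)
for n in("scene","top"):
    s=imaging.snapshot(n); cv2.imwrite(f"pics/{n}0.png",s["pixels"][:,:,::-1]); print(n,s["fx"],s["fy"],s["cx"],s["cy"]);print(np.array(s["extrinsics"]))
o=manip.get_obs();print(o)
E
```

```text
pics
station.py
scene 588.1419331880907 588.1419331880907 321.55519611908767 242.34832812008676
[[ -0.842  -0.539   0.007 447.431]
 [ -0.41    0.632  -0.658 282.653]
 [  0.35   -0.557  -0.753 939.245]
 [  0.      0.      0.      1.   ]]
top 568.6546138593551 568.6546138593551 323.81060739841865 239.0645436911676
[[ -0.013  -1.      0.003  -8.314]
 [ -0.984   0.012  -0.18  564.427]
 [  0.18   -0.006  -0.984 988.574]
 [  0.      0.      0.      1.   ]]
{'t': 0.1, 'joints': array([ 1.218,  0.3  ,  1.522, -0.   ,  1.321, -0.067]), 'joint_velocities': array([ 0.   , -0.003, -0.003, -0.   , -0.001, -0.001]), 'tau': array([ -0.001, -53.265, -35.328,   0.071,   0.024,  -0.   ]), 'ee_pos': array([154.977, 527.465, 215.943]), 'eef_rot': array([ 0.142,  0.99 , -0.001, -0.   ]), 'force': array([-0.559, -0.552,  0.086]), 'torque': array([ 0.029,  0.042, -0.029]), 'grip_force': 0.0, 'opening': 0.9937351988335934}
```

View pics/scene0.png

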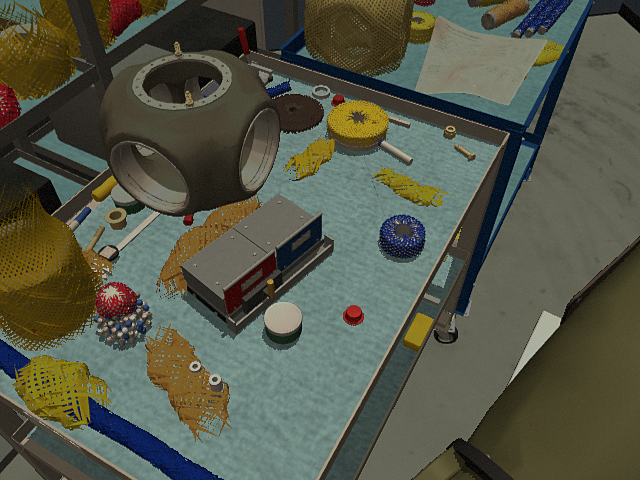

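View pics/top0.png

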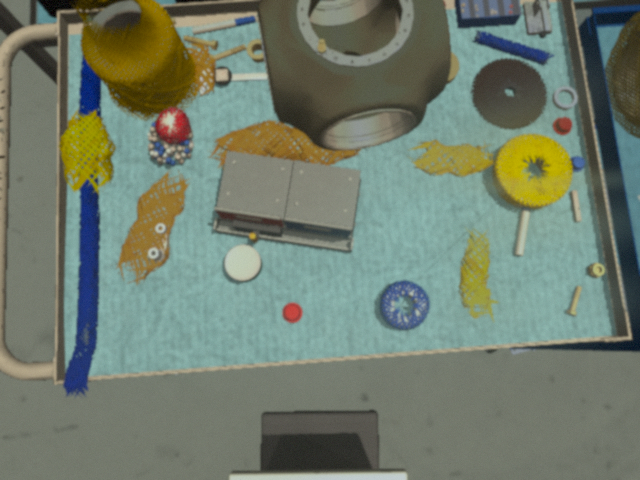

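The scene view shows the red unit on the left and the blue unit on the right. The tin is at about (283,320), the post at (270,286) and the plug at (353,315). In the top view the tin is at (243,263), the post at (252,236), the plug at (292,312) and the netted part at (404,304). I'll zoom in for exact pixels.

```bash
python3 - <<'E'
import cv2,numpy as np
a=cv2.imread("pics/scene0.png")[185:350,170:345]; b=cv2.imread("pics/top0.png")[145:335,205:370]
a=cv2.resize(a,None,fx=400/175,fy=400/175*1.0,interpolation=cv2.INTER_CUBIC)
b=cv2.resize(b,None,fx=400/165,fy=400/165,interpolation=cv2.INTER_CUBIC)
h=max(a.shape[0],b.shape[0]);c=np.zeros((h,800,3),np.uint8);c[:a.shape[0],:400]=a;c[:b.shape[0],400:]=b;cv2.imwrite("pics/c1.png",c);print(c.shape)
E
```

```text
(461, 800, 3)
```

View pics/c1.png

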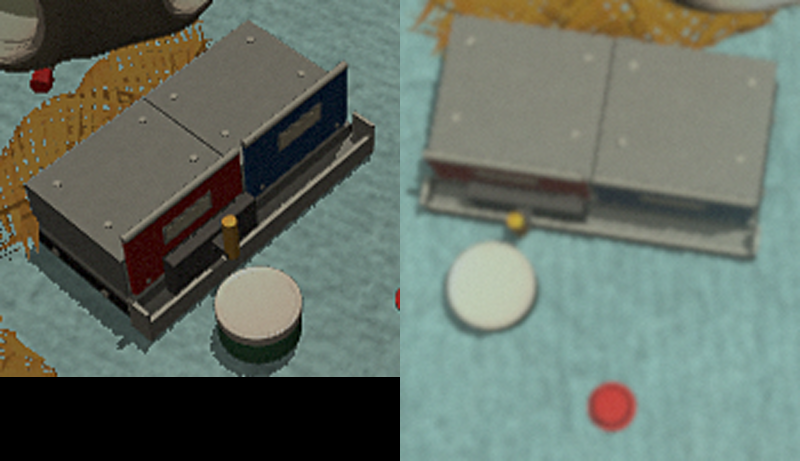

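The crop gives clear pixel positions for the post top, the tin lid and the panel and roof edges in both views. Next I'll triangulate them and fit the cabinet pose.

```bash
cat > h.py <<'E'
import numpy as np
from scipy.optimize import least_squares
np.set_printoptions(precision=1,suppress=True)
def load():
    from station import manip, imaging
    return {n:imaging.snapshot(n) for n in("scene","top")}
def proj(s,p):
    E=np.array(s["extrinsics"]);c=np.atleast_2d(p)@E[:3,:3].T+E[:3,3]
    return np.c_[s["fx"]*c[:,0]/c[:,2]+s["cx"],s["fy"]*c[:,1]/c[:,2]+s["cy"]]
def tri(S,a,b):
    r=least_squares(lambda p:np.r_[proj(S["scene"],p)[0]-a,proj(S["top"],p)[0]-b],[500,50,30.]);return r.x,np.abs(r.fun).max()
def atz(s,uv,z):
    return least_squares(lambda p:proj(s,[p[0],p[1],z])[0]-uv,[500,50.]).x
def P2W(q,p):
    c,s_=np.cos(q[2]),np.sin(q[2]);p=np.atleast_2d(p).astype(float)
    return np.c_[q[0]+c*p[:,0]-s_*p[:,1],q[1]+s_*p[:,0]+c*p[:,1],p[:,2]]
def sc(x,y):return np.array([170+x/2.2857,185+y/2.2857])
def tp(x,y):return np.array([205+(x-400)/2.4242,145+y/2.4242])
E
python3 - <<'E'
from h import *
S=load()
for n,a,b in[("post",sc(230,218),tp(516,220)),("tinlid",sc(258,303),tp(491,286)),("plug",np.array([353,312.]),tp(611,406)),
 ("redL",sc(122,238),tp(424,155)),("redR",sc(240,152),tp(589,183)),("blueR",sc(348,66),tp(757,207)),("roofBL",sc(25,187),tp(450,15)),("roofBR",sc(250,20),tp(777,60))]:
    p,e=tri(S,a,b);print(n,p,round(e,2),"z-fixed",atz(S["scene"],a,{"post":84,"tinlid":38,"plug":18}.get(n,101.5 if "d" in n or "bl" in n else 71)),atz(S["top"],b,{"post":84,"tinlid":38,"plug":18}.get(n,101.5 if "d" in n or "bl" in n else 71)))
M=[[-3,121.5,101.5],[-3,3.5,101.5],[-3,-121.5,101.5],[120,124.5,71],[120,-124.5,71]]
A=np.array([sc(122,238),sc(240,152),sc(348,66),sc(25,187),sc(250,20)]);B=np.array([tp(450,15),tp(777,60)])
def f(q):
    w=P2W(q,M);return np.r_[(proj(S["scene"],w)-A).ravel(),(proj(S["top"],w[3:])-B).ravel()]
r=least_squares(f,[560,60,-.1]);q=r.x;print("plinth",q[:2],round(q[2],4),r.fun)
np.save("q.npy",q)
i=lambda w:((np.array(w)[:2]-q[:2])@np.array([[np.cos(q[2]),-np.sin(q[2])],[np.sin(q[2]),np.cos(q[2])]]))
for n,a,b in[("post",sc(230,218),tp(516,220)),("tin",sc(258,303),tp(491,286)),("plug",np.array([353,312.]),tp(611,406))]:
    print(n,i(tri(S,a,b)[0]))
print("crank,net",atz(S["top"],np.array([158,240.]),48),atz(S["top"],np.array([404,304.]),41))
E
```

```text
post [565.7 110.3  83.5] 0.11 z-fixed [565.3 110.5] [565.8 110.3]
tinlid [524.7 135.   33.5] 0.09 z-fixed [523.  137.4] [523.9 134.3]
plug [434.5  45.3  11.9] 0.36 z-fixed [433.2  49.2] [433.5  44.7]
redL [612.9 176.3  97.9] 0.46 z-fixed [611.7 178.3] [611.2 175.2]
redR [592.6  57.   89.9] 0.61 z-fixed [587.5  65. ] [589.   55.8]
blueR [572.  -65.5  91.6] 0.14 z-fixed [567.3 -57.4] [569.8 -65.1]
roofBL [727.4 163.5  67.6] 0.8 z-fixed [723.5 164.9] [727.8 163.6]
roofBR [688.8 -85.3  67.2] 0.92 z-fixed [684.3 -82.6] [689.1 -84.4]
plinth [589.8  60.1] -0.1678 [ 1.4  2.1  0.3 -0.3  0.8 -0.4 -1.5 -2.1 -1.2 -0.6  0.4 -0.6 -0.9  1. ]
post [-32.1  45.4]
tin [-76.7  63. ]
plug [-150.7  -40.6]
crank,net [566.9 288.3] [ 444.9 -159.2]
```

```bash
cat > d.py <<'E'
# usage: d.py x y z [w|p]: delta in tool axes from the present pose to a world (w) or plinth-frame (p) TCP target, and turn to align tool y with plinth y
import sys
from h import *
from scipy.spatial.transform import Rotation as R
from station import manip, imaging
o=manip.get_obs();q=np.load("q.npy");t=np.array([float(v) for v in sys.argv[1:4]])
if sys.argv[4:]==["p"]:t=P2W(q,t)[0]
T=R.from_quat(o["eef_rot"]);d=T.inv().apply(t-o["ee_pos"]);y=T.apply([0,1,0])
w=np.arctan2(y[1],y[0])-(np.pi/2+q[2])
print("target",t,"at",o["ee_pos"],"d",d,"turn",round((w+np.pi/2)%np.pi-np.pi/2,3),"t",o["t"],"F",o["force"])
E
python3 d.py 524 136 130
```

```text
target [524. 136. 130.] at [155.  527.6 216.1] d [-464.4 -271.6   86.3] turn -0.118 t 0.2 F [-1.   0.  -0.7]
```

Request:
send_path --deltas '[{"trans":[-20, -12, 0]}, {"trans":[-55, -32, 0]}, {"trans":[-93, -54, 0], "twist":-0.02}, {"trans":[-131, -77, 0], "twist":-0.04}, {"trans":[-169, -99, 0], "twist":-0.06}, {"trans":[-207, -121, 0], "twist":-0.08}, {"trans":[-245, -143, 0], "twist":-0.1}, {"trans":[-283, -165, 0], "twist":-0.118}, {"trans":[-321, -188, 0], "twist":-0.118}, {"trans":[-355, -208, 0], "twist":-0.118}, {"trans":[-380, -222, 0], "twist":-0.118}, {"trans":[-390, -228, 0], "twist":-0.118}]' --aperture 1.0 --grip_force 25

```text
t: 1.2
ee_pos: [467.5, 195.4, 216.3]
eef_rot: [0.085, 0.996, -0.0, 0.0]
force: [0.3, 0.4, -0.0]
opening: 0.999
grip_force: 0.0
```

```bash
python3 d.py 524 136 120
```

```text
target [524. 136. 120.] at [467.5 195.4 216.3] d [-65.7 -48.9  96.3] turn -0.003 t 1.2 F [ 0.3  0.4 -0. ]
```

Request:
send_path --deltas '[{"trans":[-15, -12, 10]}, {"trans":[-35, -26, 25]}, {"trans":[-55, -41, 45]}, {"trans":[-65, -49, 65]}, {"trans":[-66, -49, 85]}, {"trans":[-66, -49, 96]}, {"trans":[-66, -49, 96]}, {"trans":[-66, -49, 96]}]'

```text
t: 1.87
ee_pos: [521.6, 140.1, 120.8]
eef_rot: [0.083, 0.997, -0.0, -0.0]
force: [-0.3, 0.2, 1.0]
opening: 1.004
grip_force: 0.0
```

```bash
python3 - <<'E'
from h import *
import cv2
S=load()
a=S["scene"]["pixels"][185:350,170:345,::-1];b=S["top"]["pixels"][145:335,205:370,::-1]
a=cv2.resize(a,(400,377));b=cv2.resize(b,(400,461))
c=np.zeros((461,800,3),np.uint8);c[:377,:400]=a;c[:,400:]=b;cv2.imwrite("pics/c2.png",c)
E
python3 d.py 524 136 20
```

```text
target [524. 136.  20.] at [522.2 140.2 121.8] d [ -2.4  -3.9 101.8] turn 0.001 t 1.9667 F [ 0.6 -0.5 -0.1]
```

View pics/c2.png

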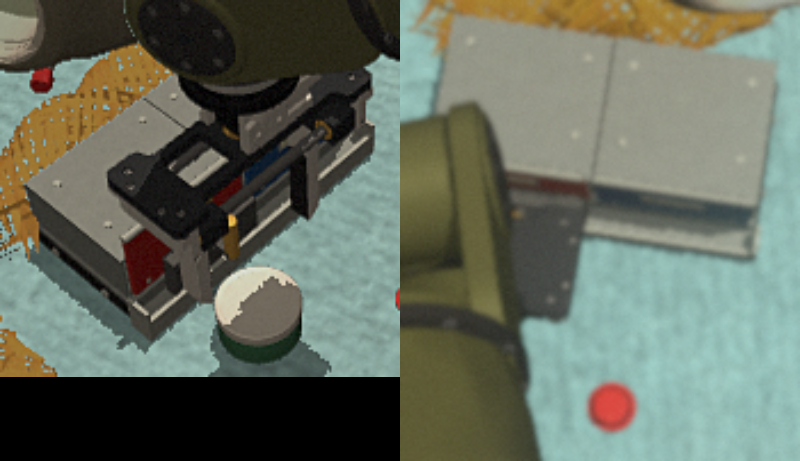

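The open fingers straddle the tin, with tips at about (195,300) and (305,215) in the crop and the lid at (258,305). The way down is clear of the post and the panel.

Request:
send_path --deltas '[{"trans":[-2, -4, 10]}, {"trans":[-2, -4, 25]}, {"trans":[-2, -4, 40]}, {"trans":[-2, -4, 55]}, {"trans":[-2, -4, 70]}, {"trans":[-2, -4, 82]}, {"trans":[-2, -4, 91]}, {"trans":[-2, -4, 97]}, {"trans":[-2, -4, 99]}, {"trans":[-2, -4, 99]}]'

```text
t: 2.8
ee_pos: [523.2, 135.4, 21.4]
eef_rot: [0.084, 0.996, -0.0, -0.0]
force: [-0.2, -0.3, 0.5]
opening: 1.002
grip_force: 0.0
```

```bash
python3 d.py 524 136 20
```

```text
target [524. 136.  20.] at [523.2 135.4  21.4] d [-0.7  0.8  1.4] turn 0.0 t 2.8 F [-0.2 -0.3  0.5]
```

Request:
send_path --deltas '[{}, {}, {}, {}, {}, {}, {}, {}, {}, {}]' --aperture 0.55 --grip_force 15

```text
t: 3.63
ee_pos: [523.3, 135.4, 21.7]
eef_rot: [0.084, 0.996, 0.0, 0.0]
force: [-1.1, -0.4, 5.3]
opening: 0.708
grip_force: 15.0
```

```bash
python3 d.py -185 78 22 p
```

```text
target [420.4 167.9  22. ] at [523.3 135.4  21.7] d [106.9  14.9  -0.3] turn 0.0 t 3.6333 F [-1.1 -0.4  5.3]
```

Request:
send_path --deltas '[{"trans":[4, 0, 0]}, {"trans":[12, 1, 0]}, {"trans":[22, 3, 0]}, {"trans":[33, 4, 0]}, {"trans":[44, 6, 0]}, {"trans":[56, 7, 0]}, {"trans":[68, 9, 0]}, {"trans":[80, 11, 0]}, {"trans":[91, 13, 0]}, {"trans":[100, 14, 0]}, {"trans":[106, 15, 0]}, {"trans":[107, 15, 0]}]'

```text
t: 4.63
ee_pos: [419.1, 168.6, 21.7]
eef_rot: [0.083, 0.997, 0.0, 0.0]
force: [2.5, -0.3, 4.2]
opening: 0.71
grip_force: 15.0
```

Request:
send_path --deltas '[{}, {}, {}, {}, {}, {}]' --aperture 1.0

```text
t: 5.13
ee_pos: [420.0, 167.9, 21.3]
eef_rot: [0.084, 0.996, -0.0, -0.0]
force: [0.3, -0.3, 0.1]
opening: 1.002
grip_force: 0.0
```

```bash
python3 d.py -185 78 120 p
```

```text
target [420.4 167.9 120. ] at [420.  167.9  21.3] d [ -0.3   0.  -98.7] turn -0.0 t 5.1333 F [ 0.3 -0.3  0.1]
```

Request:
send_path --deltas '[{"trans":[0, 0, -8]}, {"trans":[0, 0, -25]}, {"trans":[0, 0, -50]}, {"trans":[0, 0, -75]}, {"trans":[0, 0, -100]}, {"trans":[0, 0, -115]}, {"trans":[0, 0, -120]}, {"trans":[0, 0, -120]}]' --aperture 1.0

```text
t: 5.8
ee_pos: [420.5, 168.1, 142.6]
eef_rot: [0.084, 0.996, 0.0, 0.001]
force: [-0.6, 0.6, -1.5]
opening: 0.998
grip_force: 0.0
```

```bash
python3 - <<'E'
from h import *
import cv2
S=load()
c=S["scene"]["pixels"][180:420,150:470,::-1];cv2.imwrite("pics/c3.png",cv2.resize(c,(800,600),interpolation=cv2.INTER_CUBIC))
E
python3 d.py -33 82 140 p
```

```text
target [571.  146.5 140. ] at [419.8 167.9 140.7] d [-152.6    4.2    0.6] turn -0.0 t 5.9 F [ 0.3 -0.   0.1]
```

View pics/c3.png

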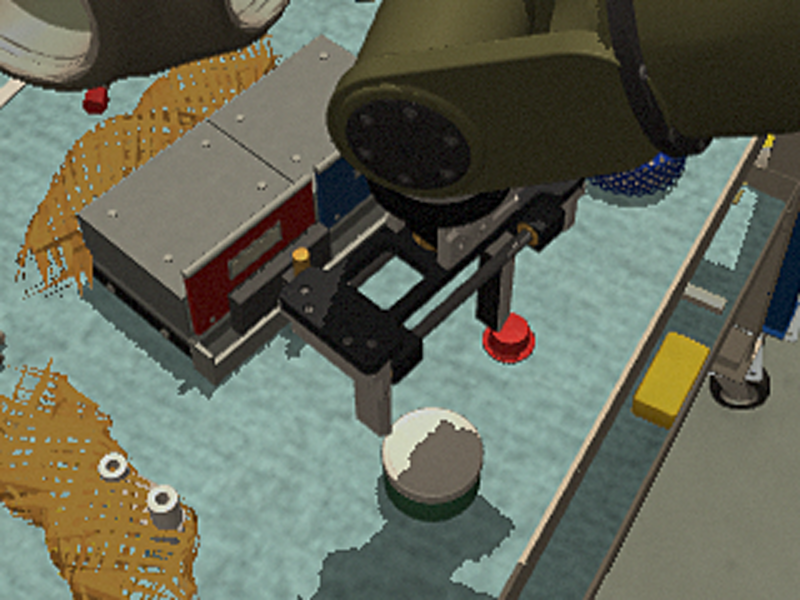

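The tin is upright and clear of the drawer, with its lid at (432,455) in the crop. The post is at (301,255) and the plug at (508,337), unmoved. I'll close the fingers and go beside the post.

Request:
send_path --deltas '[{"trans":[-6, 0, 0]}, {"trans":[-20, 1, 0]}, {"trans":[-40, 1, 0]}, {"trans":[-60, 2, 0]}, {"trans":[-82, 2, 0]}, {"trans":[-104, 3, 0]}, {"trans":[-124, 4, 0]}, {"trans":[-140, 4, 0]}, {"trans":[-150, 4, 0]}, {"trans":[-153, 4, 0]}, {"trans":[-153, 4, 0]}]' --aperture 0.0 --grip_force 30

```text
t: 6.82
ee_pos: [571.8, 146.1, 140.1]
eef_rot: [0.084, 0.996, -0.0, -0.001]
force: [-0.1, 0.3, -0.1]
opening: 0.263
grip_force: 0.0
```

```bash
python3 d.py -33 82 70 p
```

```text
target [571.  146.5  70. ] at [571.8 146.1 140.1] d [ 0.7  0.3 70.1] turn -0.0 t 6.8167 F [-0.1  0.3 -0.1]
```

Request:
send_path --deltas '[{"trans":[0, 0, 6]}, {"trans":[0, 0, 18]}, {"trans":[0, 0, 32]}, {"trans":[0, 0, 46]}, {"trans":[0, 0, 58]}, {"trans":[0, 0, 66]}, {"trans":[0, 0, 70]}, {"trans":[0, 0, 70]}, {"trans":[0, 0, 70]}]'

```text
t: 7.57
ee_pos: [571.8, 146.5, 71.7]
eef_rot: [0.084, 0.996, 0.0, 0.0]
force: [-0.4, -0.3, -0.5]
opening: 0.004
grip_force: 0.0
```

```bash
python3 - <<'E'
from h import *
import cv2
S=load()
c=S["scene"]["pixels"][200:320,200:360,::-1];cv2.imwrite("pics/c4.png",cv2.resize(c,(800,600),interpolation=cv2.INTER_CUBIC))
E
python3 d.py -33 82 70 p
```

```text
target [571.  146.5  70. ] at [572.  146.5  72.2] d [ 1.1 -0.2  2.2] turn 0.0 t 7.6667 F [-0.5  0.   0.3]
```

View pics/c4.png

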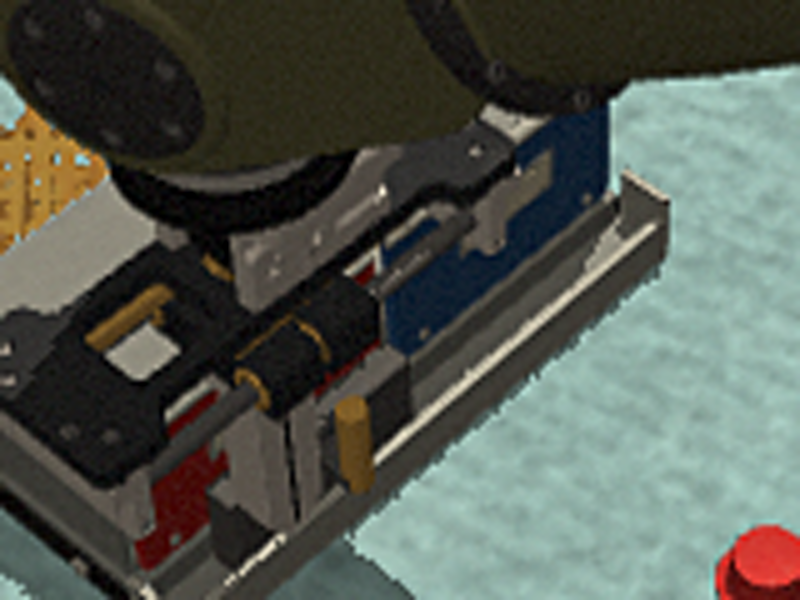

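The closed fingers are down beside the post on its red side, with tips at about (270,505) and the post at (352,440), lined up along the channel. Push along -y.

Request:
send_path --deltas '[{"trans":[0, -5, 0]}, {"trans":[0, -11, 0]}, {"trans":[0, -16, 0]}, {"trans":[0, -21, 0]}, {"trans":[0, -27, 0]}, {"trans":[0, -34, 0]}, {"trans":[0, -42, 0]}, {"trans":[0, -50, 0]}, {"trans":[0, -58, 0]}, {"trans":[0, -66, 0]}, {"trans":[0, -73, 0]}, {"trans":[0, -80, 0]}]'

```text
t: 8.67
ee_pos: [558.2, 66.7, 71.5]
eef_rot: [0.084, 0.996, -0.0, -0.0]
force: [-0.4, 1.2, 1.1]
opening: 0.006
grip_force: 0.9
```

Request:
send_path --deltas '[{"trans":[0, -7, 0]}, {"trans":[0, -14, 0]}, {"trans":[0, -21, 0]}, {"trans":[0, -27, 0]}, {"trans":[0, -32, 0]}, {"trans":[0, -37, 0]}, {"trans":[0, -41, 0]}, {"trans":[0, -45, 0]}, {"trans":[0, -48, 0]}, {"trans":[0, -50, 0]}, {"trans":[0, -50, 0]}]'

```text
t: 9.58
ee_pos: [549.9, 17.9, 71.4]
eef_rot: [0.084, 0.996, -0.0, -0.0]
force: [-0.6, 0.3, -1.0]
opening: 0.002
grip_force: 0.0
```

```bash
python3 d.py -33 -63 70 p
```

```text
target [546.7   3.5  70. ] at [549.9  17.9  71.4] d [  0.7 -14.7   1.4] turn -0.0 t 9.5833 F [-0.6  0.3 -1. ]
```

Request:
send_path --deltas '[{"trans":[0, -2, 0]}, {"trans":[0, -4, 0]}, {"trans":[0, -6, 0]}, {"trans":[0, -8, 0]}, {"trans":[0, -9, 0]}, {"trans":[0, -10, 0]}, {"trans":[0, -11, 0]}, {"trans":[0, -12, 0]}, {"trans":[0, -12, 0]}]'

```text
t: 10.33
ee_pos: [547.9, 6.2, 71.4]
eef_rot: [0.084, 0.996, -0.0, -0.0]
force: [0.5, 0.1, -0.0]
opening: 0.01
grip_force: 0.1
```

```bash
python3 - <<'E'
from h import *
import cv2
S=load()
c=S["scene"]["pixels"][190:340,180:380,::-1];cv2.imwrite("pics/c5.png",cv2.resize(c,(800,600),interpolation=cv2.INTER_CUBIC))
E
python3 d.py -33 -63 70 p
```

```text
target [546.7   3.5  70. ] at [548.    6.3  71.4] d [ 0.8 -2.9  1.4] turn -0.0 t 10.4333 F [ 0.  -0.1 -0. ]
```

View pics/c5.png

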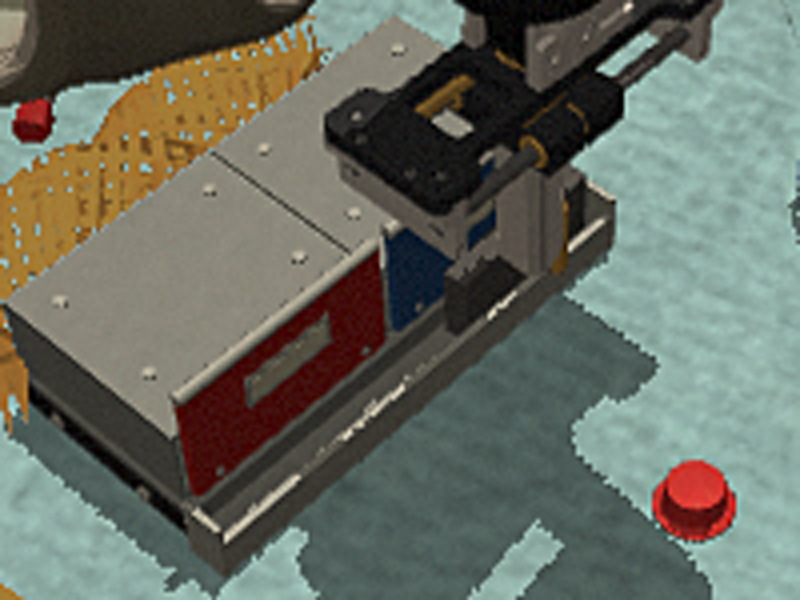

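The bar is clear of the red drawer: its red-side end is at (447,305) and the red panel ends at (385,300). The plug is untouched. I'll back off the post, rise, and go behind the red panel's roll.

Request:
send_path --deltas '[{"trans":[0, 5, 0]}, {"trans":[0, 10, -4]}, {"trans":[0, 12, -15]}, {"trans":[0, 14, -32]}, {"trans":[0, 22, -52]}, {"trans":[0, 35, -70]}, {"trans":[0, 52, -82]}, {"trans":[0, 70, -84]}, {"trans":[0, 88, -84]}, {"trans":[0, 104, -84]}, {"trans":[0, 116, -84]}, {"trans":[0, 122, -84]}]'

```text
t: 11.43
ee_pos: [568.5, 128.2, 156.1]
eef_rot: [0.083, 0.997, 0.0, 0.0]
force: [-0.1, -0.4, 1.0]
opening: 0.005
grip_force: 0.0
```

```bash
python3 d.py 28 62.5 150 p
```

```text
target [627.8 117.1 150. ] at [568.5 128.2 156.1] d [-60.4  -1.2   6.2] turn 0.001 t 11.4333 F [-0.1 -0.4  1. ]
```

Request:
send_path --deltas '[{"trans":[-6, 0, 0]}, {"trans":[-18, 0, 0]}, {"trans":[-32, 0, 0]}, {"trans":[-46, 0, 0]}, {"trans":[-56, 0, 0]}, {"trans":[-60, 0, 0]}, {"trans":[-60, 0, 0]}, {"trans":[-60, 0, 0]}]' --aperture 0.0 --grip_force 40

```text
t: 12.1
ee_pos: [627.3, 116.2, 155.3]
eef_rot: [0.084, 0.996, -0.0, -0.0]
force: [0.6, -0.4, -0.4]
opening: 0.006
grip_force: 0.0
```

```bash
python3 d.py 28 62.5 93 p
```

```text
target [627.8 117.1  93. ] at [627.3 116.2 155.3] d [-0.4  0.9 62.3] turn -0.001 t 12.1 F [ 0.6 -0.4 -0.4]
```

Request:
send_path --deltas '[{"trans":[0, 0, 6]}, {"trans":[0, 0, 16]}, {"trans":[0, 0, 27]}, {"trans":[0, 0, 38]}, {"trans":[0, 0, 47]}, {"trans":[0, 0, 54]}, {"trans":[0, 0, 59]}, {"trans":[0, 0, 62]}, {"trans":[0, 0, 62]}, {"trans":[0, 0, 62]}]'

```text
t: 12.93
ee_pos: [627.6, 116.7, 93.6]
eef_rot: [0.084, 0.996, 0.0, 0.0]
force: [0.8, -1.3, 0.1]
opening: 0.003
grip_force: 0.0
```

```bash
python3 - <<'E'
from h import *
import cv2
S=load()
c=S["scene"]["pixels"][190:340,180:380,::-1];cv2.imwrite("pics/c6.png",cv2.resize(c,(800,600),interpolation=cv2.INTER_CUBIC))
E
python3 d.py 16 62.5 93 p
```

```text
target [616.  119.1  93. ] at [627.7 116.7  94. ] d [12.   0.4  1. ] turn 0.0 t 13.0333 F [1.1 0.  0.1]
```

View pics/c6.png

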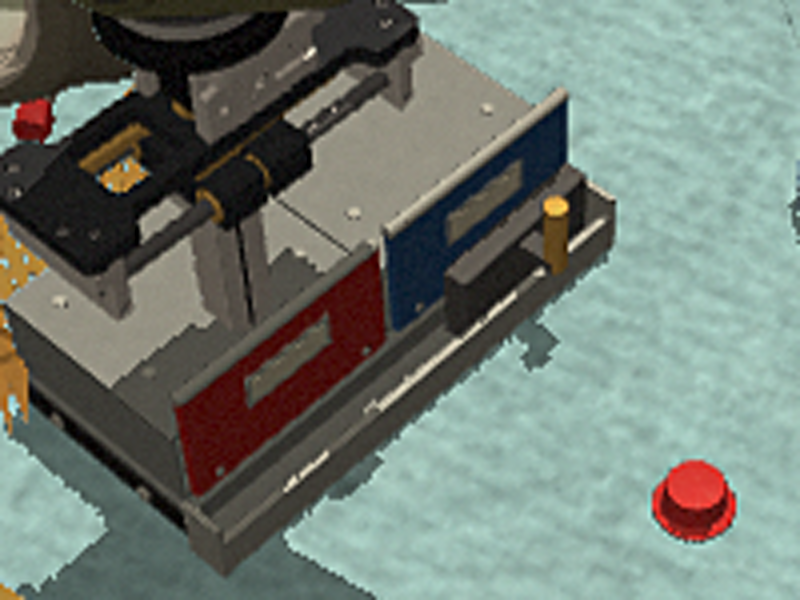

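The fingers stand behind the red panel and the bar is upright in the blue-side channel, with the post at (555,210). Pull.

Request:
send_path --deltas '[{"trans":[4, 0, 0]}, {"trans":[8, 0, 0]}, {"trans":[11, 0, 0]}, {"trans":[14, 0, 0]}, {"trans":[18, 0, 0]}, {"trans":[23, 0, 0]}, {"trans":[28, 0, 0]}, {"trans":[34, 0, 0]}, {"trans":[40, 0, 0]}, {"trans":[46, 0, 0]}, {"trans":[52, 0, 0]}, {"trans":[58, 0, 0]}]'

```text
t: 14.03
ee_pos: [569.7, 126.4, 93.5]
eef_rot: [0.084, 0.996, -0.0, 0.0]
force: [2.9, -2.4, 0.4]
opening: 0.003
grip_force: 1.2
```

Request:
send_path --deltas '[{"trans":[6, 0, 0]}, {"trans":[12, 0, 0]}, {"trans":[18, 0, 0]}, {"trans":[23, 0, 0]}, {"trans":[28, 0, 0]}, {"trans":[32, 0, 0]}, {"trans":[35, 0, 0]}, {"trans":[38, 0, 0]}, {"trans":[40, 0, 0]}, {"trans":[41, 0, 0]}, {"trans":[41, 0, 0]}]'

```text
t: 14.95
ee_pos: [529.7, 133.3, 93.4]
eef_rot: [0.084, 0.996, 0.0, -0.0]
force: [0.3, 0.2, -0.0]
opening: 0.003
grip_force: 0.1
```

```bash
python3 d.py -80 62.5 93 p
```

```text
target [521.4 135.1  93. ] at [529.7 133.3  93.4] d [8.5 0.4 0.4] turn -0.0 t 14.95 F [ 0.3  0.2 -0. ]
```

Request:
send_path --deltas '[{"trans":[1, 0, 0]}, {"trans":[2, 0, 0]}, {"trans":[3, 0, 0]}, {"trans":[4, 0, 0]}, {"trans":[5, 0, 0]}, {"trans":[6, 0, 0]}]'

```text
t: 15.45
ee_pos: [523.9, 134.3, 93.4]
eef_rot: [0.084, 0.996, 0.0, -0.0]
force: [1.2, -0.1, -1.0]
opening: 0.005
grip_force: 1.0
```

Request:
send_path --deltas '[{"trans":[1, 0, 0]}, {"trans":[2, 0, 0]}, {"trans":[3, 0, 0]}, {"trans":[3, 0, 0]}]' --only "ee_pos|force"

```text
ee_pos: [522.8, 134.4, 93.6]
force: [16.7, -1.6, -10.6]
grip_force: 8.6
```

Request:
send_path --deltas '[{"trans":[1, 0, 0]}, {"trans":[2, 0, 0]}, {"trans":[2, 0, 0]}]' --only "ee_pos|force"

```text
ee_pos: [522.5, 134.5, 93.7]
force: [30.9, -4.1, -18.7]
grip_force: 15.5
```

The force rises sharply with no further motion, so the drawer is at its stop. I'll back off and lift away.

Request:
send_path --deltas '[{"trans":[-3, 0, 0]}, {"trans":[-6, 0, 0]}, {"trans":[-10, 0, 0]}, {"trans":[-14, 0, 0]}, {"trans":[-16, 0, -6]}, {"trans":[-16, 0, -20]}, {"trans":[-16, 0, -40]}, {"trans":[-16, 0, -65]}, {"trans":[-16, 0, -90]}, {"trans":[-16, 0, -110]}, {"trans":[-16, 0, -120]}, {"trans":[-16, 0, -120]}]'

```text
t: 17.03
ee_pos: [535.5, 132.5, 215.7]
eef_rot: [0.084, 0.996, 0.0, 0.002]
force: [-0.2, -0.2, 0.1]
opening: 0.005
grip_force: 0.0
```

Request:
send_path --deltas '[{"trans":[0, 15, 0]}, {"trans":[0, 40, 0]}, {"trans":[0, 70, 0]}, {"trans":[0, 105, 0]}, {"trans":[0, 140, 0]}, {"trans":[0, 175, 0]}, {"trans":[0, 205, 0]}, {"trans":[0, 225, 0]}, {"trans":[0, 230, 0]}, {"trans":[0, 230, 0]}]'

```text
t: 17.87
ee_pos: [572.7, 359.9, 211.4]
eef_rot: [0.083, 0.997, -0.001, -0.001]
force: [-0.7, -0.3, -1.1]
opening: 0.002
grip_force: 0.0
```

```bash
python3 - <<'E'
from h import *
import cv2
S=load()
a=S["scene"]["pixels"][180:380,130:400,::-1];b=S["top"]["pixels"][130:330,120:440,::-1]
a=cv2.resize(a,(400,296));b=cv2.resize(b,(400,250))
a=cv2.resize(S["scene"]["pixels"][185:385,170:370,::-1],(400,400),interpolation=cv2.INTER_CUBIC);b=cv2.resize(S["top"]["pixels"][140:340,200:400,::-1],(400,400),interpolation=cv2.INTER_CUBIC)
cv2.imwrite("pics/c7.png",np.hstack([a,b]))
E
```

```text
(no output)
```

View pics/c7.png

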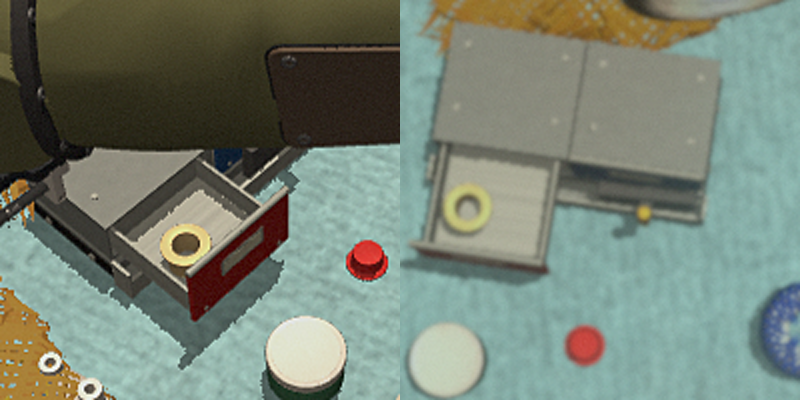

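The drawer is out with the bushing in it (scene crop (186,245)). The tin is upright and clear, the bar is in its channel at the blue end, and the blue drawer is shut. I'll check the travel numerically.

```bash
python3 - <<'E'
from h import *
S=load();s=S["scene"]
for a,b in[((223.4,289.1),(265,330)),((275,251.5),(313.5,280))]:
    print(np.linalg.norm(atz(s,np.array(a),101.5)-atz(s,np.array(b),101.5)))
E
```

```text
108.70985745550819
92.45808630227278
```

```bash
python3 -c "
from station import manip, imaging
print(manip.finish_job())"
```

```text
the job is handed in; nothing more can be done
None
```

I handed the job in at about 18 s: the tin is clear and upright, the lock bar is slid to the blue side and still in its channel, and the red drawer is out to its stop (force rose to 31 N with no further motion) with the bushing in it; the last images show the blue drawer shut and the plug and netted part in place, and the crank, last seen unmoved before I pulled the drawer, was never touched.

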